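# Put the rerailer away and slide the case shut

## Task

Put the grey rerailing ramp away in the open end of the long wooden tool case: set it down flat and right way up on the floor of the case, without dropping it. Then slide the case's thin wooden cover fully shut against the end of the case; it has no handle, so press a fingertip lightly on its ribbed patch and drag it, without leaning hard on it. Leave the glue bottle, pliers and screw tin where they are.

Things in the scene. Friction and masses are not known exactly. Their poses are not given: they have to be found in the camera images.
- rerailer_mid (a point): Centre of the loose rerailing ramp: a grey plastic channel 34 mm wide (its x), 100 mm long (its y) and 18 mm high, open at the top, standing on the worktop; this point is 9 mm above its underside. Grasp it from above across the 34 mm width (the two side walls are 4 mm thick, the floor between them 4 mm).
- case: Fixed low wooden tool case, 112 mm (x) by 364 mm (y) by 54 mm high; origin at the centre of its underside, on the worktop; y runs lengthwise, the open end is +y. In its frame, mm: floor top z = 5; open compartment x -50 to 50, y 24 to 176; top lips along both sides leave a mouth of x -45 to 45. Lips and end walls reach z = 54.
- case_frame (a point): Middle of the inner face of the case's end wall, the frame that the cover shuts against: case x = 0, y = 176, z = 45 mm (a point of the fixed case, not of the cover). Axes as the case's.
- case_deck (a point): Middle of the edge of the case's fixed deck: case x = 0, y = -20, z = 54 mm (top). The deck is 5 mm thick and covers y -182 to -20; the cover comes out from under it and slides along y beneath the side lips. No edge of the cover can be pushed or gripped to shut it.
- cover (a joint): How far the cover is open, m: 0 shut, 0.145 fully open; its leading edge is at case y = 0.176 minus this; it shuts towards case +y. Flat plywood, 97 x 205 x 5 mm, no knob; a patch of fine flat ribs (60 x 24 mm) is centred 22 mm behind the leading edge. A fingertip pressed on it drags it by friction; the track resists with about 3 N; it stays where left.
- cover_seat (a point): Fixed point of the case at mid-travel (case x = 0, y = 78, z = 44.5 mm). The cover's top lies within 3 mm above or below this height, differing each time and not measured: feel for it. The cover is rigid; a press of 6 to 20 N is right, over 40 N damages it.
- glue_bottle: Loose bystander: white bottle with blue cap, 32 mm across, 83 mm tall, standing; origin at the centre of its base.
- pliers: Loose bystander: pliers with blue handles lying flat, 44 x 136 x 11 mm, lengthwise along its y; origin at the centre of its underside.
- screw_tin: Loose bystander: round tin 54 mm across, 21 mm high; origin at the centre of its underside.

How it is judged:
By the outcome, as a careful person would: the job done as asked, in the order asked, and still so for the second after the job is handed in, with the robot touching nothing.
It also fails if it takes over 64 s, if anything falls off the work surface, if the arm or the gripper's body presses on something with over 40 N, if the wrist force passes 120 N, or if a joint passes its speed limit or range.

## Robot

A 7-joint arm with a two-finger parallel gripper is mounted at the origin on a cart in front of the work surface, level with it; the furniture and walls round the work are solid. World frame = base frame: x ahead of the robot, y to its left, z up, the work surface at z = 0. Lengths are in mm, angles in rad, forces in N, time in s.
With the tool pointing down it reaches from about 400 to 875 mm from the base axis. Payload 4.4 kg.
Tool frame: the origin (TCP) lies on the centre line of the jaws, within the pads' length; the fingertips stand 25 mm ahead of it and the grasp point (between the pads) lies 6 mm ahead of it (ctrl.finger_overhang is the distance from the TCP to the fingertips, in mm); z points along the fingers, y is the line along which they close (so a half turn about z gives the same grasp; the last joint's range is limited). The gripper opens to 85 mm and grips with 20 to 120 N. Pads are 22 mm wide; open, the fingers measure 114 mm over their backs; the gripper's body (76 mm by 85 mm) begins 54 mm behind the grasp point. The pads swing forward as they close: fully open they stand 13 mm farther back than shut.
Start: joints at [-1.35, 0.628, 0.038, 1.517, -0.027, 0.996, -0.02], TCP at [183.851, 623.471, 256.313] pointing down, gripper open.
Joint ranges: [-3.06, 3.06], [-0.37, 2.12], [-1.25, 1.32], [0.18, 2.47], [-1.1, 4.24], [0.23, 1.98], [-2.94, 2.94]. Speed limits (rad/s): [2.57, 2.57, 3.14, 3.14, 3.14, 3.14, 3.14].

## Interface

Orientations are given as [roll, pitch, yaw] about the fixed x, y, z axes, in that order (R = Rz(yaw) Ry(pitch) Rx(roll)).
In Python, from cell import ctrl gives the robot as it stands. The module is installed in compiled form; this text tells all that it offers.
- The arm moves only by the tool play_rows, never from a script. Its argument "targets" is a list of rows, each a list of 5 numbers: the closure, from 0 (fully open) to 1 (shut), then the shift along the tool's x, y, z in cm, then the turn about the tool's z in degrees. In form: [[gripper, dx, dy, dz, spin], ...]. A call has 1 to 10 rows; each row is the pose to reach, as a shift and turn from the pose commanded when the call began, along the tool's axes at that moment; what a row does not reach only later rows make up. A row lasts 1/10 s, in which the tool goes at most 50 mm and 8.59 degrees, less where a joint would pass 70% of its speed; a pose out of reach is approached as far as the arm can. A call with a gripper value outside its range is refused whole. The fingers move at their own pace and stop on an object; the grip force is fixed at half the most. Time passes only in rows, so rows that repeat a pose let the fingers close. It gives the time, the measured TCP pose, the force, the opening and the grip force at its end, in the units of the state.
- ctrl.read_state(): the state, without advancing time (a new reading comes with each control period).
- ctrl.get_image(name): name is "side" or "top" or "wrist"; returns (picture, depth): 420x560x3 uint8, red, green, blue; 420x560 float32, mm along the optical axis (not along the pixel's ray), 0 where there is no reading.
- ctrl.calibration(name): a dict with "vfov" (degrees; the focal length in pixels is half the picture's height over the tangent of half this angle, whatever the lens; pixels are square), "cx", "cy" (the principal point, pixels), "k1" (the pictures are not rectified: a ray, as slopes to the right and down, at radius r is drawn at 1 + k1 r^2 times it, then the intrinsics apply), "extrinsics" (4x4, takes a point from camera to world coordinates); the wrist camera has in their place "mount" (4x4, takes a point from camera to tool coordinates, whose origin is the TCP and whose axes are the flange's). Camera axes: x right, y down, z forward; pixel columns grow to the right and rows downward; lengths in mm; the calibration is good to about 2 mm. A picture is of the moment at which its call begins: read the wrist's pose just before it. calibration takes no time and is no camera call.
- ctrl.finish_job(): hands the job in; it is judged then, once.
Trained networks look in the newest picture that a camera, given by its name, has taken for a name from the list of things; names that differ only in an ending like _2 or _b are one class to them, and where a whole thing is asked for, a point or a joint stands for the part that bears it (a point fixed in the world has none). Each returns a list of dicts, best first, with "confidence" (0 to 1); they miss things now and then, are a little off and sometimes report something else, mostly with a low value. They report only what shows in the picture. A call takes as long as a camera call.
- ctrl.search_frame(camera, name): "bbox" ([left, top, right, bottom] in pixels, round what is visible of it).
- ctrl.trace(camera, name): "pixels" (420x560 bool, what is visible of it) and "bbox" ([left, top, right, bottom] in pixels, round what is visible of it).
The state is a dict: "clock": time; "qpos": joint angles; "qd": joint speeds; "tau": joint torques, N m; "eef_pos": TCP position; "tool_rot": TCP orientation; "force": force on the tool from outside, world axes, zero at the start; "torque": the same for the moment, N m; "width": finger opening in mm; "gripper_force": force on a finger pad.
Only numpy, scipy, OpenCV 4.12 (cv2) and the standard library are available. Lean on these libraries where they do the work, as an engineer would, in place of code of your own. Each camera call takes 0.05 s, during which the arm holds its last target. There are 200 camera calls.

## Working session

There is one attempt and no reset: what is moved stays moved. The work goes in short steps, Python scripts to look and compute and a tool call to move; the robot and the scene stay as the last step left them, time stands still between calls to the robot, and variables do not carry over. Pictures are saved under pics/ and viewed, at most 10 in all, crops included, and the job is handed in when it is done.

Besides the shell and the picture viewer there is one more tool, called as name(argument=value, ...), one argument or row to a line, values as JSON. play_rows: Moves the arm, as the interface text tells. Its arguments: {"type":"object","properties":{"targets":{"type":"array"}},"required":["targets"]}

```bash
mkdir -p pics; cat > h.py <<'E'
import numpy as np, cv2
from scipy.spatial.transform import Rotation as R
from cell import ctrl
def world(cam, mask, st=None, depth=None):
    c=ctrl.calibration(cam); H=420
    f=H/2/np.tan(np.radians(c['vfov'])/2)
    v,u=np.nonzero(mask&(depth>0)); d=depth[v,u]
    K=np.array([[f,0,c['cx']],[0,f,c['cy']],[0,0,1]])
    p=cv2.undistortPoints(np.stack([u,v],1).astype(np.float64).reshape(-1,1,2),K,np.array([c['k1'],0,0,0.]))[:,0]
    P=np.c_[p*d[:,None],d,np.ones(len(d))]
    if 'extrinsics' in c: T=np.array(c['extrinsics'])
    else:
        B=np.eye(4);B[:3,:3]=R.from_euler('xyz',st['tool_rot']).as_matrix();B[:3,3]=st['eef_pos'];T=B@np.array(c['mount'])
    return (P@T.T)[:,:3]
def rect(P):
    (c,s,a)=cv2.minAreaRect(P[:,:2].astype(np.float32)); return np.round(c,1),np.round(s,1),round(a,1)
E
python3 - <<'E'
from h import *
st=ctrl.read_state(); print(st)
for cam in ['top','side']:
    im,d=ctrl.get_image(cam); cv2.imwrite(f'pics/{cam}0.png',im[...,::-1])
    np.save(cam+'d.npy',d)
    for n in ['rerailer_mid','case','cover','glue_bottle','pliers','screw_tin']:
        for r in ctrl.trace(cam,n)[:2]:
            P=world(cam,r['pixels'],st,d)
            if len(P)>5: print(cam,n,round(r['confidence'],2),np.round(r['bbox']),rect(P),np.round(np.percentile(P[:,2],[2,50,98]),1))
E
```

```text
{'clock': 0.0, 'qpos': array([-1.34977389,  0.62933208,  0.03845677,  1.51838403, -0.02698429,
        0.99627328, -0.01998791]), 'qd': array([-9.66017727e-05, -8.91422654e-05, -6.43079416e-04, -5.49023462e-04,
        4.01004671e-04,  1.47083089e-03,  1.63050174e-04]), 'tau': array([ 3.38990924e-05, -5.63396680e+01,  1.22594900e+00, -1.93454432e+01,
        1.08361742e-02,  1.07337596e-02,  8.20492687e-06]), 'eef_pos': array([183.70971424, 622.89742121, 255.39328657]), 'tool_rot': array([-3.13971491e+00,  4.61285089e-05,  2.85477855e+00]), 'force': array([ 0.71861876,  0.21477687, -0.77195872]), 'torque': array([-0.02325219,  0.04379004,  0.00617486]), 'gripper_force': 0.0, 'width': 85.60849089594127}
top case 0.63 [292. 185. 450. 240.] (array([477.3, -19.7]), array([375.1, 123.5]), 85.1) [ 0.3 49.8 55. ]
top cover 0.7 [355. 191. 381. 231.] (array([474.6,  -5.4]), array([62.6, 91.5]), 86.1) [41.7 45.2 49.1]
top glue_bottle 0.57 [245. 178. 263. 192.] (array([551.4, 260.5]), array([37. , 30.6]), 9.8) [-0.4 52.6 81.5]
top glue_bottle 0.29 [158. 226. 181. 250.] (array([417.7, 462.7]), a
[... 213 characters left out ...]
array([388.9, 126.4]), 86.0) [ 0.2 49.7 55. ]
top screw_tin 0.73 [156. 226. 183. 246.] (array([417.6, 462.7]), array([50. , 52.3]), 0.1) [ 0.9 19.5 23.2]
side rerailer_mid 0.81 [244. 193. 270. 215.] (array([444. , 299.6]), array([ 33.7, 110.8]), 16.5) [-0.7  2.6 14.7]
side case 0.92 [230. 216. 304. 373.] (array([476.7,  21.2]), array([443.9, 123.7]), 85.7) [ 2.1 51.8 54.6]
side cover 0.97 [249. 258. 296. 276.] (array([477.3,  -3.5]), array([53.7, 88. ]), 85.3) [43.7 45.4 47.4]
side pliers 0.41 [284. 176. 298. 191.] (array([542.5, 357.3]), array([193.4,  42.6]), 84.1) [-2.9  8.1 10.4]
side screw_tin 0.69 [236. 164. 253. 180.] (array([417.7, 458. ]), array([51.6, 55.2]), 85.5) [-1.4 17.3 21. ]
```

```bash
python3 -c "
import cv2,numpy as np
a=cv2.imread('pics/top0.png')[150:270,130:480];b=cv2.imread('pics/side0.png')[150:390,150:350]
a=cv2.resize(a,None,fx=1.6,fy=1.6);b=cv2.resize(b,None,fx=1.15,fy=1.15)
o=np.zeros((500,800,3),np.uint8);o[:a.shape[0],:a.shape[1]]=a;o[:b.shape[0],565:565+b.shape[1]]=b
cv2.imwrite('pics/c0.png',o)"
```

```text
(no output)
```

View pics/c0.png

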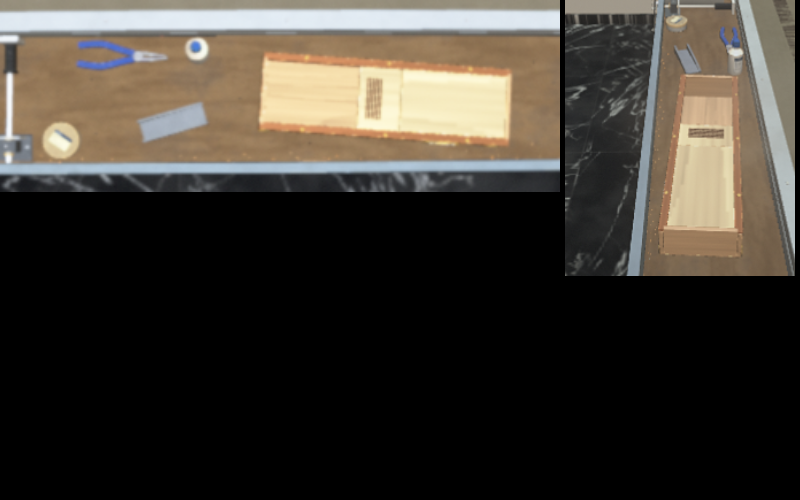

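```bash
python3 - <<'E'
from h import *
d=np.load('topd.npy'); P=world('top',np.ones((420,560),bool),None,d)
# ramp region
for n,(x0,x1,y0,y1,z0,z1) in dict(ramp=(380,500,220,370,7,40),case=(380,580,-260,200,50,60),cover=(400,550,-100,40,40,48.5)).items():
    Q=P[(P[:,0]>x0)&(P[:,0]<x1)&(P[:,1]>y0)&(P[:,1]<y1)&(P[:,2]>z0)&(P[:,2]<z1)]
    print(n,len(Q),rect(Q),np.percentile(Q[:,2],[5,50,95]))
m=ctrl.calibration('wrist');print(m)
E
```

```text
ramp 186 (array([426.9, 294. ]), array([148. ,  92.6]), 89.7) [ 7.71027699 14.15600143 39.5578063 ]
case 3883 (array([491.1, -29.2]), array([456. , 170.2]), 89.4) [50.34689887 52.31180965 55.31438461]
cover 1041 (array([473.3, -31.9]), array([129. , 113.1]), 85.6) [42.40051049 45.19295916 47.72665048]
{'vfov': 58.53680021810122, 'cx': 281.74504073701314, 'cy': 210.90991194510053, 'k1': -0.06318920532697765, 'mount': array([[-1.37274434e-03, -9.65367020e-01, -2.60891992e-01,
         6.67499554e+01],
       [ 9.99998894e-01, -1.47439026e-03,  1.93892161e-04,
        -2.14945132e-01],
       [-5.71833711e-04, -2.60891438e-01,  9.65367977e-01,
        -1.18904147e+02],
       [ 0.00000000e+00,  0.00000000e+00,  0.00000000e+00,
         1.00000000e+00]])}
```

The view shows the case with its open end at +y (crop left, u≈262). The ramp lies at crop (172,122), turned about 16° in yaw, and the bottle, pliers and tin are clear of it. I'm moving above the ramp for a closer look.

play_rows(
  targets=[
    [0.3,-33.5,-23.8,10,57],
    [0.3,-33.5,-23.8,10,57],
    [0.3,-33.5,-23.8,10,57],
    [0.3,-33.5,-23.8,10,57],
    [0.3,-33.5,-23.8,10,57],
    [0.3,-33.5,-23.8,10,57],
    [0.3,-33.5,-23.8,10,57],
    [0.3,-33.5,-23.8,10,57],
    [0.3,-33.5,-23.8,10,57],
    [0.3,-33.5,-23.8,10,57],
  ],
)

```text
clock: 1.7
eef_pos: [440.5, 296.0, 155.9]
tool_rot: [3.141, 0.003, 1.852]
force: [-1.0, -0.1, -0.3]
width: 59.9
gripper_force: 0.0
```

```bash
cat >> h.py <<'E'
def go(x,y,z,tydir,st):
    "print move in tool axes (cm, deg) to world xyz, tool y along angle tydir (deg, mod 180)"
    M=R.from_euler('xyz',st['tool_rot']).as_matrix(); d=M.T@(np.array([x,y,z])-st['eef_pos'])/10
    a=np.degrees(np.arctan2(M[1,1],M[0,1])); s=-(tydir-a); s=(s+90)%180-90
    print('move cm',np.round(d,2),'spin',round(s,1))
E
python3 - <<'E'
from h import *
st=ctrl.read_state(); print(st['clock'],st['eef_pos'],st['tool_rot'],st['qpos'].round(2),st['width'],ctrl.finger_overhang)
im,d=ctrl.get_image('wrist'); cv2.imwrite('pics/w1.png',im[...,::-1])
for r in ctrl.trace('wrist','rerailer_mid')[:2]:
    m=r['pixels'];P=world('wrist',m,st,d); 
    print(r['confidence'],r['bbox'],rect(P),np.percentile(P[:,2],[2,20,50,80,98]).round(1))
    for lo,hi in [(12,25),(-2,9)]:
        Q=P[(P[:,2]>lo)&(P[:,2]<hi)]; print(lo,rect(Q),len(Q))
    go(*rect(P)[0],0,0,st)
E
```

```text
1.7 [440.51267457 296.03042727 155.88092113] [3.14140983e+00 2.65095108e-03 1.85245188e+00] [-0.81  0.62  0.25  1.95 -0.25  0.61 -0.12] 59.87373394561509 25.0
0.93 [259.1, 130.1, 314.2, 266.2] (array([444.9, 296.5]), array([ 37. , 101.9]), 16.7) [ 3.1  5.   5.7 10.3 19. ]
12 (array([440.9, 309.5]), array([34.1, 73.9]), 16.4) 1069
-2 (array([444.9, 296.5]), array([ 37. , 101.9]), 16.7) 4828
move cm [-0.04  0.43 15.59] spin 16.1
```

View pics/w1.png

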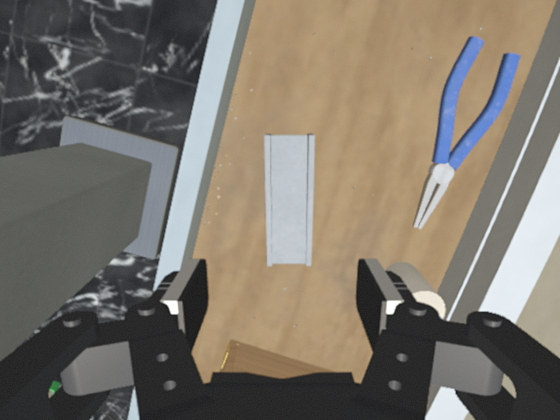

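The wrist view shows the ramp centred at pixel (290,200), aligned with the jaws and clear of everything else. I'm descending to grip it.

play_rows(
  targets=[
    [0.3,0,0.4,4,0],
    [0.3,0,0.4,8,0],
    [0.3,0,0.4,11,0],
    [0.3,0,0.4,12.7,0],
    [0.3,0,0.4,12.7,0],
    [1,0,0.4,12.7,0],
    [1,0,0.4,12.7,0],
    [1,0,0.4,12.7,0],
    [1,0,0.4,12.7,0],
    [1,0,0.4,12.7,0],
  ],
)

```text
clock: 2.8
eef_pos: [442.3, 302.8, 30.9]
tool_rot: [3.139, -0.002, 1.861]
force: [-1.3, 1.2, 8.1]
width: 32.4
gripper_force: 60.3
```

play_rows(
  targets=[
    [1,0,0,-1,0],
    [1,0,0,-4,0],
    [1,0,0,-8,0],
    [1,0,0,-11,0],
    [1,0,0,-11,0],
    [1,0,0,-11,0],
  ],
)

```text
clock: 3.4
eef_pos: [441.8, 301.8, 140.4]
tool_rot: [3.14, -0.001, 1.86]
force: [0.3, 1.2, -1.3]
width: 32.0
gripper_force: 59.8
```

```bash
python3 - <<'E'
from h import *
st=ctrl.read_state(); print(st['clock'],st['eef_pos'],st['tool_rot'],st['width'],st['force'])
im,d=ctrl.get_image('wrist'); cv2.imwrite('pics/w2.png',im[...,::-1])
M=R.from_euler('xyz',st['tool_rot']).as_matrix()
for r in ctrl.trace('wrist','rerailer_mid')[:1]:
    P=world('wrist',r['pixels'],st,d); T=(P-st['eef_pos'])@M
    print(r['confidence'],r['bbox'],np.percentile(T,[1,10,50,90,99],axis=0).round(1))
# case from top camera: fit lips
im,d=ctrl.get_image('top')
P=world('top',np.ones((420,560),bool),None,d)
Q=P[(P[:,2]>49.5)&(P[:,2]<60)&(P[:,0]>400)&(P[:,0]<552)&(P[:,1]>-220)&(P[:,1]<175)]
print(rect(Q),len(Q),np.percentile(Q[:,2],[5,50,95]))
E
```

```text
3.4 [441.79466819 301.82731322 140.38403882] [ 3.13985775e+00 -8.72187724e-04  1.86004970e+00] 32.004813065072135 [ 0.32145829  1.22300169 -1.33735394]
0.56 [230.0, 169.5, 330.1, 378.7] [[-49.3 -17.5  11.6]
 [-37.4 -14.3  13.9]
 [  4.6  -0.8  25.2]
 [ 36.7  12.4  26.2]
 [ 43.1  15.6  27.1]]
(array([474.6, -15. ]), array([365.2, 113.5]), 85.6) 3924 [49.98757574 52.12312921 54.87285196]
```

View pics/w2.png

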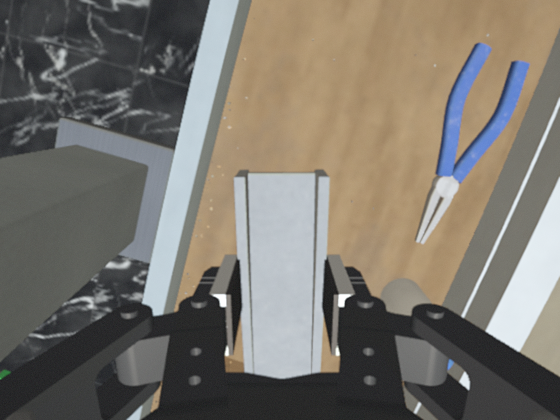

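The ramp is held squarely, with its centre about 5 mm towards −x of the tool. I'm carrying it over the case.

play_rows(
  targets=[
    [1,-3,0,-1,0],
    [1,-7,-0.7,-1,7],
    [1,-11.5,-1,-1,14],
    [1,-16,-1.6,-1,21],
    [1,-20,-2,-1,21],
    [1,-21.2,-2,-1,21],
    [1,-21.2,-2,-1,21],
    [1,-21.2,-2,-1,21],
  ],
)

```text
clock: 4.35
eef_pos: [482.4, 93.8, 148.6]
tool_rot: [-3.14, -0.001, 1.494]
force: [0.5, 1.0, -0.7]
width: 31.9
gripper_force: 59.7
```

```bash
python3 - <<'E'
from h import *
st=ctrl.read_state(); print(st['clock'],st['eef_pos'],st['tool_rot'],st['width'])
im,d=ctrl.get_image('wrist'); cv2.imwrite('pics/w3.png',im[...,::-1])
P=world('wrist',np.ones((420,560),bool),st,d)
Q=P[(P[:,2]>48)&(P[:,2]<60)&(P[:,0]>400)&(P[:,0]<560)&(P[:,1]>90)&(P[:,1]<180)]
# per-y-slice extents of lips
for y in range(95,180,10):
    S=Q[(abs(Q[:,1]-y)<2)]
    if len(S)>5:
        xs=np.sort(S[:,0]); g=np.argmax(np.diff(xs)); print(y,len(S),xs[[0,g,g+1,-1]].round(1),np.median(S[:,2]).round(1))
for x in (460,480,500):
    S=P[(abs(P[:,0]-x)<2)&(P[:,1]>120)&(P[:,1]<200)&(P[:,2]>48)&(P[:,2]<60)]; 
    if len(S): print('end',x,S[:,1].min().round(1),S[:,1].max().round(1))
go(483,93,0,-4.4,st)
E
```

```text
4.35 [482.37684404  93.80636684 148.59518247] [-3.13976873e+00 -5.34180142e-04  1.49434603e+00] 31.928280662628907
95 250 [426.5 437.3 527.5 538.7] 55.2
105 256 [427.5 438.1 528.2 539.6] 55.1
115 259 [428.1 438.9 528.8 540.1] 55.2
125 275 [429.  439.9 529.5 540.8] 55.4
135 291 [429.5 441.  530.6 541.5] 55.3
145 293 [430.2 441.6 531.2 542.4] 55.3
155 325 [431.2 442.3 524.  542.8] 55.2
165 902 [431.9 516.4 517.3 522.1] 55.2
end 460 161.8 167.4
end 480 160.2 166.4
end 500 158.6 164.7
move cm [-0.08  0.1  14.86] spin 0.0
```

View pics/w3.png

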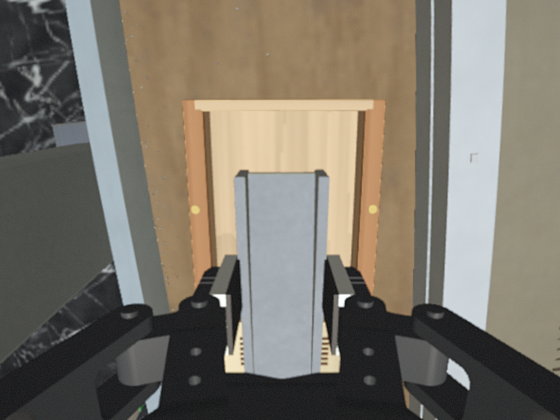

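The ramp is over the open compartment with the mouth centred on it. The cover edge sits near the fingers, so I'm shifting 7 mm towards the end wall and lowering.

play_rows(
  targets=[
    [1,0.7,0,2,0],
    [1,0.7,0,5,0],
    [1,0.7,0,8,0],
    [1,0.7,0,10,0],
    [1,0.7,0,10.6,0],
    [1,0.7,0,10.6,0],
    [1,0.7,0,10.6,0],
  ],
)

```text
clock: 5.1
eef_pos: [483.8, 100.5, 43.9]
tool_rot: [3.141, -0.001, 1.495]
force: [0.2, 0.6, -1.0]
width: 31.9
gripper_force: 59.7
```

play_rows(
  targets=[
    [1,0,0,0.2,0],
    [1,0,0,0.4,0],
    [1,0,0,0.5,0],
    [1,0,0,0.5,0],
  ],
)

```text
clock: 5.5
eef_pos: [483.6, 99.6, 38.4]
tool_rot: [3.141, -0.0, 1.493]
force: [-1.1, 0.2, -0.1]
width: 32.1
gripper_force: 59.7
```

play_rows(
  targets=[
    [1,0,0,0.1,0],
    [1,0,0,0.2,0],
    [1,0,0,0.2,0],
  ],
)

```text
clock: 5.8
eef_pos: [483.4, 99.6, 36.2]
tool_rot: [-3.141, 0.0, 1.493]
force: [0.6, -0.3, -0.4]
width: 32.0
gripper_force: 59.7
```

play_rows(
  targets=[
    [1,0,0,0.1,0],
    [1,0,0,0.1,0],
    [1,0,0,0.1,0],
  ],
)

```text
clock: 6.1
eef_pos: [483.4, 99.6, 35.8]
tool_rot: [3.142, -0.0, 1.493]
force: [-0.8, 0.0, 7.0]
width: 32.0
gripper_force: 60.5
```

Contact at 7 N, so it's resting on the floor. I'm opening a little, then rising.

play_rows(
  targets=[
    [0.5,0,0,0,0],
    [0.45,0,0,0,0],
    [0.45,0,0,0,0],
    [0.45,0,0,-1,0],
    [0.45,0,0,-3,0],
    [0.45,0,0,-7,0],
    [0.45,0,0,-12,0],
    [1,-3,0,-14,0],
    [1,-3,0,-14,0],
    [1,-3,0,-14,0],
  ],
)

```text
clock: 7.1
eef_pos: [481.2, 69.5, 176.3]
tool_rot: [3.14, -0.001, 1.492]
force: [0.6, 1.0, -0.5]
width: 3.9
gripper_force: 0.0
```

```bash
python3 - <<'E'
from h import *
st=ctrl.read_state(); print(st['clock'],st['eef_pos'],st['tool_rot'],st['width'],st['force'])
im,d=ctrl.get_image('wrist'); cv2.imwrite('pics/w4.png',im[...,::-1])
for n in ['rerailer_mid','cover']:
  for r in ctrl.trace('wrist',n)[:1]:
    P=world('wrist',r['pixels'],st,d); print(n,r['confidence'],rect(P),np.percentile(P,[1,50,99],axis=0).round(1))
E
```

```text
7.1 [481.24252407  69.49275019 176.2535298 ] [ 3.14025372e+00 -8.21119178e-04  1.49210238e+00] 3.886008751646465 [ 0.64256755  1.0288303  -0.46366223]
rerailer_mid 0.81 (array([482.,  93.]), array([101. ,  37.3]), 86.4) [[463.7  45.2   8.3]
 [482.   97.   10.7]
 [500.3 141.2  24.3]]
cover 0.65 (array([470.7,  23.1]), array([ 92.9, 114.4]), 22.7) [[431.2 -35.8  44.4]
 [474.8  10.7  48.1]
 [521.7  68.4 177.4]]
```

View pics/w4.png

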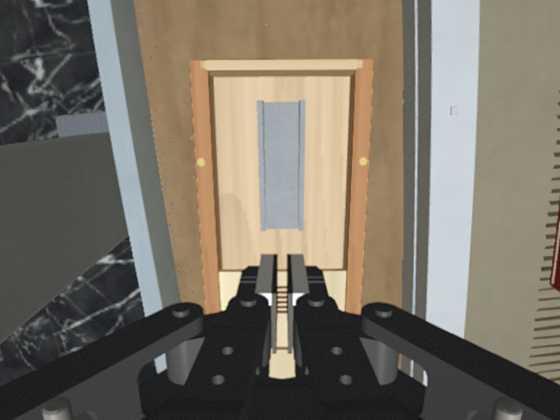

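The ramp sits flat in the compartment (pixels 258–305, 100–230). The cover edge is at v≈270, so I'm locating that edge.

```bash
python3 - <<'E'
from h import *
st=ctrl.read_state(); im,d=ctrl.get_image('wrist')
P=world('wrist',np.ones((420,560),bool),st,d)
ax=np.array([np.sin(np.radians(4.6)),np.cos(np.radians(4.6))]); L=P[:,:2]-[474.6,-15.3]
cy=L@ax; cx=L@[ax[1],-ax[0]]
for a,b in [(-40,-28),(-28,-18),(20,28),(28,40)]:
    S=(cx>a)&(cx<b)&(P[:,2]>38)&(P[:,2]<51)&(cy>-20)&(cy<80); print(a,np.percentile(cy[S],[1,50,99]).round(1),np.percentile(P[S,2],[5,50,95]).round(1))
c=np.array([474.6,-15.3])+ax*10; go(*c,75,-4.6,st); print(c)
E
```

```text
-40 [12.3 31.3 39.9] [45.8 47.9 49. ]Traceback (most recent call last):
  File "<stdin>", line 7, in <module>
    return _quantile_unchecked(
        a, q, axis, out, overwrite_input, method, keepdims, weights)
    return _ureduce(a,
                    func=_quantile_ureduce_func,
    ...<5 lines>...
                    overwrite_input=overwrite_input,
                    method=method)
    r = func(a, **kwargs)
    result = _quantile(arr,
                       quantiles=q,
    ...<2 lines>...
                       out=out,
                       weights=wgt)
    slices_having_nans = np.isnan(arr[-1, ...])
                                  ~~~^^^^^^^^^
IndexError: index -1 is out of bounds for axis 0 with size 0
```

play_rows(
  targets=[
    [1,-4,0,2,0],
    [1,-6.7,0,5,0],
    [1,-6.7,0,8,0],
    [1,-6.7,0,9.6,0],
    [1,-6.7,0,9.6,0],
    [1,-6.7,0,9.6,0],
  ],
)

```text
clock: 7.9
eef_pos: [475.7, 3.2, 78.8]
tool_rot: [-3.14, 0.0, 1.494]
force: [-0.0, -0.9, -0.6]
width: -0.1
gripper_force: 0.0
```

play_rows(
  targets=[
    [1,0,0,0.2,0],
    [1,0,0,0.4,0],
    [1,0,0,0.5,0],
    [1,0,0,0.5,0],
  ],
)

```text
clock: 8.3
eef_pos: [476.1, 3.1, 74.6]
tool_rot: [3.141, -0.0, 1.494]
force: [-0.8, 0.7, -0.3]
width: -0.2
gripper_force: 0.0
```

Feeling downward in 1 mm steps.

play_rows(
  targets=[
    [1,0,0,0.1,0],
    [1,0,0,0.2,0],
    [1,0,0,0.2,0],
  ],
)

```text
clock: 8.6
eef_pos: [475.9, 2.9, 72.2]
tool_rot: [-3.141, -0.0, 1.493]
force: [-0.2, 0.4, 0.0]
width: -0.1
gripper_force: 0.0
```

play_rows(
  targets=[
    [1,0,0,0.1,0],
    [1,0,0,0.1,0],
    [1,0,0,0.1,0],
  ],
)

```text
clock: 8.9
eef_pos: [476.0, 2.9, 71.9]
tool_rot: [3.141, -0.0, 1.493]
force: [-0.2, 0.4, 8.0]
width: -0.5
gripper_force: 4.1
```

play_rows(
  targets=[
    [1,0,0,0.05,0],
    [1,0,0,0.05,0],
    [1,0.3,0,0.05,0],
    [1,0.7,0,0.05,0],
    [1,1.2,0,0.05,0],
    [1,1.6,0,0.05,0],
    [1,2,0,0.05,0],
  ],
)

```text
clock: 9.6
eef_pos: [477.4, 21.8, 71.8]
tool_rot: [3.141, 0.001, 1.492]
force: [-2.2, -3.0, 14.2]
width: -0.3
gripper_force: 6.9
```

play_rows(
  targets=[
    [1,0.5,0,0,0],
    [1,1,0,0,0],
    [1,1.5,0,0,0],
    [1,2,0,0,0],
    [1,2.5,0,0,0],
    [1,3,0,0,0],
    [1,3.5,0,0,0],
    [1,4,0,0,0],
  ],
)

```text
clock: 10.4
eef_pos: [480.4, 61.7, 71.8]
tool_rot: [3.141, 0.001, 1.492]
force: [-2.4, -1.6, 13.6]
width: -0.2
gripper_force: 6.7
```

play_rows(
  targets=[
    [1,0.5,0,0,0],
    [1,1,0,0,0],
    [1,1.5,0,0,0],
    [1,2,0,0,0],
    [1,2.5,0,0,0],
    [1,3,0,0,0],
    [1,3.5,0,0,0],
  ],
)

```text
clock: 11.1
eef_pos: [483.0, 96.6, 71.7]
tool_rot: [-3.141, 0.001, 1.492]
force: [-2.4, -2.7, 12.0]
width: 0.2
gripper_force: 6.5
```

play_rows(
  targets=[
    [1,0.5,0,0,0],
    [1,1,0,0,0],
    [1,1.5,0,0,0],
    [1,2,0,0,0],
    [1,2.5,0,0,0],
    [1,3,0,0,0],
    [1,3.5,0,0,0],
  ],
)

```text
clock: 11.8
eef_pos: [485.6, 131.5, 71.7]
tool_rot: [-3.141, 0.001, 1.492]
force: [-2.9, -2.8, 12.4]
width: -0.4
gripper_force: 6.2
```

play_rows(
  targets=[
    [1,0.2,0,0,0],
    [1,0.4,0,0,0],
    [1,0.6,0,0,0],
    [1,0.8,0,0,0],
  ],
)

```text
clock: 12.2
eef_pos: [486.2, 138.8, 71.7]
tool_rot: [-3.141, 0.002, 1.492]
force: [-3.6, -8.4, 12.3]
width: -0.1
gripper_force: 6.5
```

The drag force jumped from 3 to 8 N, which suggests the stop. I'm pushing a touch further to confirm, then lifting and looking.

play_rows(
  targets=[
    [1,0.15,0,0,0],
    [1,0.3,0,0,0],
    [1,0.3,0,0,0],
  ],
)

```text
clock: 12.5
eef_pos: [486.6, 140.4, 71.7]
tool_rot: [-3.141, 0.003, 1.491]
force: [-1.8, -6.9, 12.7]
width: -0.5
gripper_force: 6.3
```

play_rows(
  targets=[
    [1,0,0,-0.5,0],
    [1,0,0,-2,0],
    [1,0,0,-5,0],
    [1,-3,0,-9,0],
    [1,-7,0,-10,0],
    [1,-7,0,-10,0],
    [1,-7,0,-10,0],
  ],
)

```text
clock: 13.2
eef_pos: [481.6, 73.4, 171.2]
tool_rot: [3.141, -0.001, 1.492]
force: [-1.2, 1.4, 0.5]
width: 0.1
gripper_force: 0.0
```

```bash
python3 - <<'E'
from h import *
st=ctrl.read_state(); print(st['clock'],st['eef_pos'],st['force'])
im,d=ctrl.get_image('wrist'); cv2.imwrite('pics/w5.png',im[...,::-1])
P=world('wrist',np.ones((420,560),bool),st,d)
ax=np.array([np.sin(np.radians(4.6)),np.cos(np.radians(4.6))]); L=P[:,:2]-[474.6,-15.3]
cy=L@ax; cx=L@[ax[1],-ax[0]]
for a,b in [(-40,-30),(-10,10),(30,40)]:
    S=(cx>a)&(cx<b)&(P[:,2]<51)&(cy>110)&(cy<180); print(a,S.sum(),cy[S].max() if S.any() else 0,np.percentile(P[S,2],[1,50,99]) if S.any() else 0)
E
```

```text
13.2 [481.61242364  73.4063576  171.23472563] [-1.15949115  1.36479488  0.48479216]
-40 1637 175.19226214911794 [46.68970901 48.19224454 49.69863976]
-10 3276 175.32451087535117 [46.54482587 48.27073785 50.09672519]
30 1650 175.5580593926552 [46.71037264 48.20746872 49.95079656]
```

View pics/w5.png

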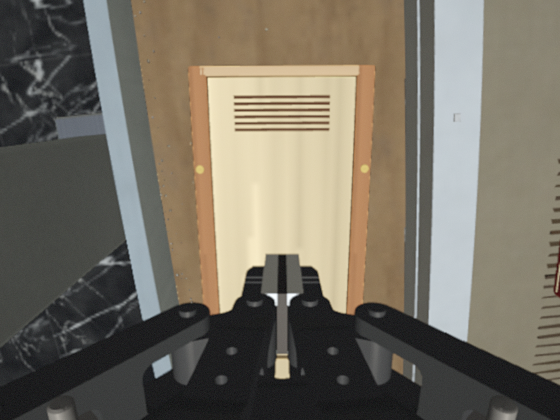

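The cover meets the end wall at v≈76 with no gap, and the rib patch is at v 96–130. The depth readings show no hole, so I'm handing in.

```bash
python3 -c "
from cell import ctrl
print(ctrl.finish_job())"
```

```text
the job is handed in; nothing more can be done
None
```

The ramp is lying flat and right way up on the case floor, the cover is shut against the end wall (pressed at about 14 N or less), the bystanders weren't touched, and the job was handed in at about 13 s; no verdict was returned.

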